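# Squeeze a glued tenon ring in the cam clamp

### The arm

A 7-joint arm with a two-finger parallel gripper is mounted at the origin on the work surface; the furniture and walls round the work are solid. World frame = base frame: x ahead of the robot, y to its left, z up, the work surface at z = 0. Lengths are in m, angles in rad, forces in N, time in s.
With the tool pointing down it reaches from about 0.425 to 0.95 m from the base axis. Payload 4.7 kg.
Tool frame: the origin (TCP) lies between the finger pads; the fingertips stand 25 mm ahead of it and the grasp point (between the pads) lies 6 mm ahead of it; x points along the fingers, z is the direction in which the jaws open and shut, and the axes are right-handed (so a half turn about x gives the same grasp; the last joint's range is limited). The gripper opens to 85 mm and grips with 20 to 120 N. Pads are 22 mm wide; open, the fingers measure 114 mm over their backs; the gripper's body (76 mm by 85 mm) begins 54 mm behind the grasp point. The pads swing forward as they close: fully open they stand 13 mm farther back than shut.
Start: joints at [1.089, 0.469, -0.049, 1.532, 0.024, 1.141, -0.082], TCP at [0.295, -0.607, 0.256] pointing down, gripper open.
Joint ranges: [-2.59, 2.59], [-0.33, 1.99], [-1.39, 1.29], [0.1, 2.45], [-1.04, 4.18], [0.21, 1.99], [-2.66, 2.66]. Speed limits (rad/s): [2.57, 2.57, 3.14, 3.14, 3.14, 3.14, 3.14].

### API

Orientations are given as a 3x3 rotation matrix whose columns are the frame's x, y, z axes.
In Python, from rig import * gives the robot as it stands. Calls block until the motion is done:
- movep(position, orientation): joint-space move of the TCP to a pose.
- move_l(position, attitude=None, feed=0.15, until_force=None): straight line of the TCP; attitude=None keeps the orientation; feed is the mean speed in m/s. With until_force (N) it stops when the force on the tool has changed by that much, and returns True; else False.
- move_joints(angles): joint-space move.
- command_gripper(opening, newtons=None): finger opening in m; newtons is the grip in N (None keeps the last); returns when the fingers have stopped.
- sleep(seconds).
- inverse_kinematics(position, orientation): joint angles nearest the present ones, or None.
- sense(): the state.
- camera(name): name is "side" or "top"; returns (picture, depth): 400x640x3 uint8, red, green, blue; 400x640 float32, m along the optical axis (not along the pixel's ray), 0 where there is no reading.
- camera_params(name): a dict with "K" (3x3 intrinsics, pixels), "dist" ([k1, k2, p1, p2, k3] as OpenCV has them; the pictures are not rectified), "position" and "rotation" of the camera in the world. Camera axes: x right, y down, z forward; pixel columns grow to the right and rows downward; lengths in m; the calibration is good to about 2 mm. A picture is of the moment at which its call begins. camera_params takes no time and is no camera call.
A pose or a line that the arm cannot do raises Unreachable and nothing moves.
- finish_job(): hands the job in, once; it reports no verdict.
The state is a dict: "time_s": time; "joint_pos": joint angles; "qd": joint speeds; "joint_efforts": joint torques, N m; "position": TCP position; "tcp_rot": TCP orientation; "wrist_force": force on the tool from outside, world axes, zero at the start; "ft_torque": the same for the moment, N m; "finger_gap": finger opening in m.
Only numpy, scipy, OpenCV 4.12 (cv2) and the standard library are available. Lean on these libraries where they do the work, as an engineer would, in place of code of your own. Each camera call takes 0.05 s, during which the arm holds its last target. There are 200 camera calls.

### The job

The cork on the larger of the two tenon rings has just been wound and glued: slide that ring straight up off its spindle and stand it upright and gently on the base of the cam clamp, between the V block and the padded jaw. Then swing the clamp's sprung lever by its handle round from where it rests to the cam's highest lift, which is where the lever points straight away from the V block, in line with the clamp, so that the jaw squeezes the ring into the V. Keep holding the lever there while the glue grabs: your program finishes with the robot still holding it; leave the smaller ring and everything else on the bench alone.

Things in the scene. Friction and masses are not known exactly. Their poses are not given: they have to be found in the camera images.
- ring_large: the larger tenon ring: a brass sleeve with cork strip wound round it, loose, 44 mm outside diameter, 28 mm bore, 42 mm tall, 50 to 100 g, standing upright round one of the two spindles. Origin at the centre of its underside, z along its axis (up).
- ring_small: the smaller tenon ring, of the same make but 34 mm in diameter and 22 mm tall, on the other spindle; it stays there. Origin at the centre of its underside.
- spindle_a_top (a point): top of the spindle that carries the larger ring: upright, steel, 20 mm in diameter, rising from a round steel foot (76 mm diameter, 14 mm thick, fixed to the bench) to 77 mm above the bench. The ring rests on the foot, its underside 14 mm above the bench, with 4 mm of play round the spindle.
- clamp: the cam clamp, fixed to the bench: steel base plate 100 x 178 mm, 12 mm thick. Origin on the bench under the centre of a ring clamped home in the V; z up; y is the clamping line: the aluminium V block (a 90 degree V opening to -y) is at +y, the jaw, cam and lever at -y. The tops of V block and jaw pad are 30 mm above the bench, so the ring's upper 24 mm stay free to grip.
- nest (a point): point on top of the base plate (12 mm above the bench) where the centre of the clamped ring's underside belongs; axes as the clamp's. With the lever at rest the ring has 7 mm of play along y: its centre may stand from y = 0 (touching the V) to y = -7 mm (touching the pad), and halfway along up to about 3 mm off x = 0. The jaw then pushes it home and centres it.
- pad: the jaw's sprung pad, a 36 x 6 x 17 mm plate on the clamping line. With the lever at rest its face stands 29 mm from the nest point; the cam drives it towards the V, and at highest lift it presses the ring with about 12 N.
- lever_pivot (a point): the lever's pivot axis (vertical), at y = -91 mm in the clamp's frame; the point is 46 mm above the bench, at the top of the lever's bar.
- lever_handle (a point): middle of the upright round handle, 75 mm above the bench, 105 mm from the pivot axis.
- handle: the lever's black upright round handle: 22 mm in diameter, from 47 to 96 mm above the bench; grip it from above; it revolves freely on its own axis like a crank handle, so the gripper need not turn with the lever. Origin on its axis, at bench height.
- lever (a joint): lever angle, rad, growing clockwise seen from above. 0: at rest on its stop, handle towards the clamp's +x, leaning 10 degrees to the V block. 1.745 (100 degrees): the cam's highest lift, handle along the clamp's -y, straight away from the V block. It can go on to 2.16, where the cam slackens. A return spring drives it back to rest when let go (2 to 5 N at the handle).
- pot: bystander: small white-capped pot, 48 mm across, 39 mm tall. Origin under its centre.
- cutter: bystander: black pliers lying flat, 110 x 53 x 11 mm. Origin under the centre.
- block: bystander: flat black bench block, 55 x 70 x 16 mm. Origin under the centre.
- scraper: bystander: flat steel scraper, 100 x 21 x 9 mm. Origin under the centre.
- spindle_b_top (a point): top of the other, identical spindle, which carries the smaller ring and keeps it.
Mind the look-alikes: they are no part of the job. What is shaped like the ring_large but blue is not meant.

How it is judged:
By the outcome, as a careful person would: the job done as asked, in the order asked, and still so for the second after the job is handed in, while the arm keeps its last pose, push and grip.
It also fails if it takes over 51 s, if anything falls off the work surface, if the arm or the gripper's body presses on something with over 40 N, if the wrist force passes 120 N, or if a joint passes its speed limit or range.

## Working session

There is one attempt and no reset: what is moved stays moved. The work goes in short steps, each a Python script; the robot and the scene stay as the last script left them, time stands still between calls to the robot, and variables do not carry over. Pictures are saved under pics/ and viewed, about 8 in all and at most 12, crops included, and the job is handed in when it is done.

```bash
mkdir -p pics; ls; python3 - <<'E'
from rig import *
import cv2,numpy as np
for n in("top","side"):
    p,d=camera(n); cv2.imwrite(f"pics/{n}0.png",p[:,:,::-1]); np.save(f"{n}0.npy",d); print(n,camera_params(n))
print(sense())
E
```

```text
pics
top {'K': array([[461.79622755,   0.        , 317.35391857],
       [  0.        , 461.79622755, 201.13383878],
       [  0.        ,   0.        ,   1.        ]]), 'dist': array([0.03504488, 0.        , 0.        , 0.        , 0.        ]), 'position': array([0.25011084, 0.01530015, 1.37393538]), 'rotation': array([[-0.00129814, -0.98159929,  0.19094805],
       [-0.99999366,  0.00190737,  0.00300676],
       [-0.00331564, -0.19094294, -0.98159554]])}
side {'K': array([[393.53768926,   0.        , 319.13089846],
       [  0.        , 393.53768926, 203.58166453],
       [  0.        ,   0.        ,   1.        ]]), 'dist': array([-0.06834379,  0.        ,  0.        ,  0.        ,  0.        ]), 'position': array([0.21591292, 0.73187723, 0.81185375]), 'rotation': array([[-0.9362838 , -0.22980711,  0.26563383],
       [-0.35079451,  0.65005867, -0.67406746],
       [-0.01777208, -0.72430133, -0.68925448]])}
{'time_s': 0.1, 'joint_pos': array([ 1.08908251,  0.46939564, -0.04857561,  1.53354474,  0.02410007,
        1.14100146, -0.08229425]), 'qd': array([-0.00074331, -0.00151875, -0.00097789, -0.004308  , -0.00025102,
       -0.00250132,  0.00138685]), 'joint_efforts': array([ 1.00317608e-03, -5.11513209e+01, -4.65314474e-02, -2.38390982e+01,
        1.08569028e-02,  4.40291158e-03, -1.40567178e-05]), 'position': array([ 0.29511084, -0.60655176,  0.25535535]), 'tcp_rot': array([[-8.33127669e-04,  8.99212207e-01,  4.37511957e-01],
       [ 1.55454965e-03,  4.37512744e-01, -8.99210866e-01],
       [-9.99998445e-01, -6.90233921e-05, -1.76237400e-03]]), 'wrist_force': array([ 0.41948596, -0.07488647, -0.20045045]), 'ft_torque': array([ 0.01330103, -0.02992959,  0.07367285]), 'finger_gap': 0.08549967100725521}
```

View pics/top0.png

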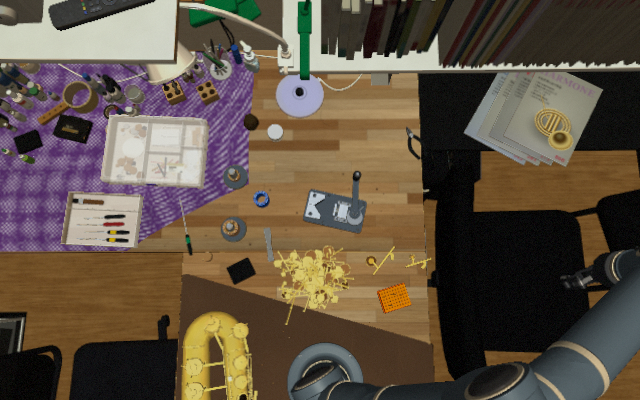

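View pics/side0.png

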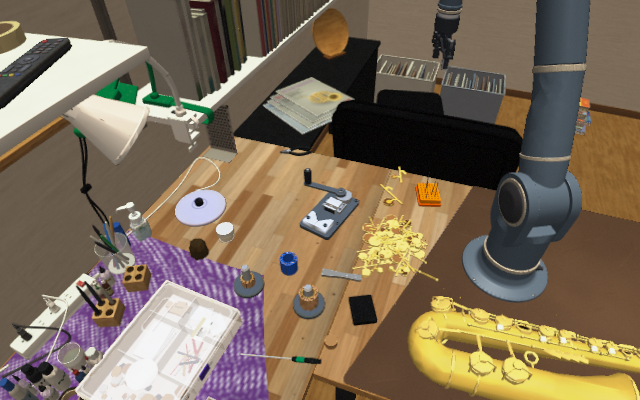

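The top view shows spindles at about (233,229) and (235,177), the blue decoy at (261,199), and the clamp at about (335,210) with its handle near (357,175). I'll enlarge both views.

```bash
python3 - <<'E'
import cv2,numpy as np
t=cv2.imread("pics/top0.png"); s=cv2.imread("pics/side0.png")
def z(i,x0,y0,w,h,k): return cv2.resize(i[y0:y0+h,x0:x0+w],None,fx=k,fy=k,interpolation=cv2.INTER_CUBIC)
cv2.imwrite("pics/c1.png",np.vstack([np.hstack([z(t,300,165,80,75,5),z(t,205,155,80,75,5)]), np.hstack([z(t,205,205,80,45,5),z(s,265,270,80,45,5)])]))
E
cat > geo.py <<'E'
import numpy as np,cv2
from rig import camera_params
def ray(cam,px):
    c=camera_params(cam); u=cv2.undistortPoints(np.array([[px]],float),c["K"],c["dist"])[0,0]
    return c["position"],c["rotation"]@np.array([u[0],u[1],1])
def at_z(cam,px,z):
    o,d=ray(cam,px); return o+d*(z-o[2])/d[2]
def pix(cam,P):
    c=camera_params(cam); R=c["rotation"].T
    return cv2.projectPoints(np.atleast_2d(P).astype(float),cv2.Rodrigues(R)[0],-R@c["position"],c["K"],c["dist"])[0][:,0]
E
```

```text
(no output)
```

View pics/c1.png

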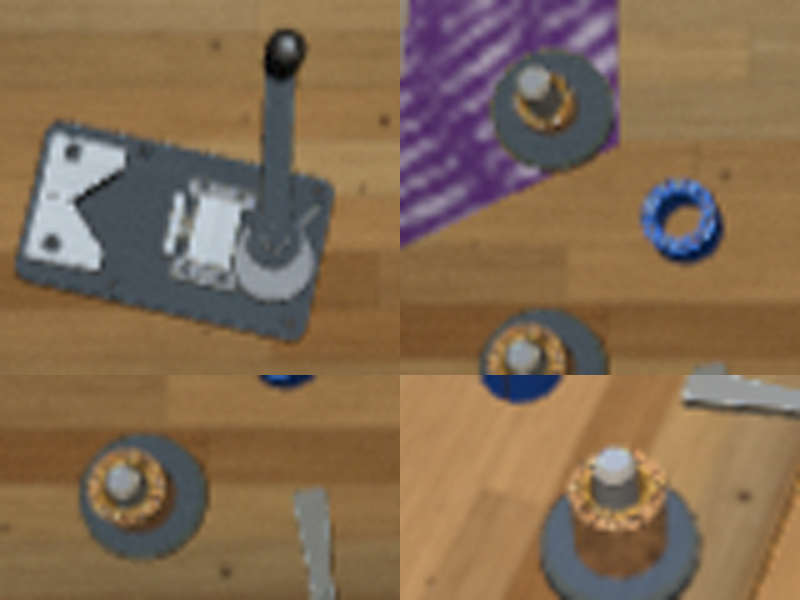

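The larger ring's top is at about (230,227) in the top image. The plate corners, V and handle top (about (357,174)) are all clear. Next I'll convert these to positions.

```bash
python3 - <<'E'
from geo import *
np.set_printoptions(precision=4,suppress=True)
T=lambda x,y,p:(x+p[0]/5-.4,y+p[1]/5-.4)
f=lambda p,z:at_z("top",T(300,165,p),z)
g=lambda p,z:at_z("top",T(205,205,p),z)
h=lambda p,z:at_z("side",T(265,270,p),z)
print("ring top",g((126,112),.056),"side",h((217,115),.056))
print("sp top",g((124,106),.077),"side",h((216,85),.077)); print("foot",g((144,122),.014))
C=np.array([f(p,.012) for p in[(52,122),(332,183),(300,342),(17,278)]]); print(C, [np.linalg.norm(C[i]-C[i-1]) for i in range(4)])
cen=C.mean(0); y=(C[0]+C[3]-C[1]-C[2]);y/=np.linalg.norm(y); x=np.cross(y,[0,0,1]);
print("centre",cen,"y",y,"x",x)
for n,p,z in[("Vapex",(76,197),.03),("Vtips",(127,158),.03),("Vtip2",(103,268),.03),("handletop",(286,46),.096),("disc",(275,253),.04),("padfaceA",(183,195),.03),("padfaceB",(168,248),.03)]:
    P=f(p,z); q=P-cen; print(n,P,"rel",q@x,q@y)
E
```

```text
ring top [0.4312 0.2711 0.056 ] side [0.4286 0.2743 0.056 ]
sp top [0.4318 0.2682 0.077 ] side [0.4289 0.2725 0.077 ]
foot [0.431  0.2684 0.014 ]
[[ 0.5524  0.0416  0.012 ]
 [ 0.5146 -0.1266  0.012 ]
 [ 0.4186 -0.1056  0.012 ]
 [ 0.4572  0.0623  0.012 ]] [np.float64(0.09740941486504728), np.float64(0.17241386683602453), np.float64(0.09820417248484005), np.float64(0.17226813575320493)]
centre [ 0.4857 -0.032   0.012 ] y [0.2218 0.9751 0.    ] x [ 0.9751 -0.2218  0.    ]
Vapex [0.5029 0.027  0.03  ] rel 0.003676531921011645 0.06137747849432725
Vtips [ 0.5264 -0.0033  0.03  ] rel 0.03333388098783777 0.03704203997083123
Vtip2 [0.4604 0.0111 0.03  ] rel -0.034298114638438494 0.036446950473560384
handletop [ 0.5779 -0.0933  0.096 ] rel 0.10343740587275609 -0.039305772622621006
disc [ 0.4675 -0.0895  0.04  ] rel -0.005029986258229338 -0.06003220019429928
padfaceA [ 0.504  -0.0364  0.03  ] rel 0.018791677831747067 -0.00017358559704183586
padfaceB [ 0.4722 -0.0272  0.03  ] rel -0.014226517254680833 0.0016802941208652455
```

```bash
cat >> geo.py <<'E'
CY=np.array([.2218,.9751,0]); CX=np.array([.9751,-.2218,0])
def R(zax):
    x=np.array([0,0,-1.]); return np.column_stack([x,np.cross(zax,x),zax])
E
python3 - <<'E'
from rig import *; from geo import *
np.set_printoptions(precision=4,suppress=True)
for s in(1,-1):
  for p in([.43,.2725,.2],[.492,-.005,.2],[.577,-.094,.15],[.449,-.192,.1]): print(s,inverse_kinematics(p,R(s*CX)))
movep([.43,.2725,.17],R(CX)); command_gripper(.060,25); print(sense()["position"],sense()["finger_gap"],sense()["time_s"])
p,d=camera("side"); p=p[:,:,::-1]; t,_=camera("top"); t=t[:,:,::-1]
cv2.imwrite("pics/side1.png",p)
z=lambda i,x0,y0,w,h,k: cv2.resize(i[y0:y0+h,x0:x0+w],None,fx=k,fy=k,interpolation=cv2.INTER_CUBIC)
cv2.imwrite("pics/c2.png",np.vstack([z(p,290,160,100,80,4),z(p,260,210,100,110,4)]).swapaxes(0,0)) 
cv2.imwrite("pics/c2.png",np.hstack([z(p,290,160,90,120,4.4),z(p,265,205,85,120,4.4)]))
E
```

```text
1 [ 0.171   0.4551 -1.0445  1.9434  0.4658  1.0091 -1.311 ]
1 [ 0.4264  0.2911 -0.5947  1.9948  0.2045  0.9138 -0.4981]
1 [ 0.4627  0.4849 -0.4944  1.8375  0.2885  0.8906 -0.3905]
1 [ 0.6411  0.4085 -0.3955  2.0964  0.2458  0.6801 -0.1411]
-1 [ 0.2437  0.5193 -1.1696  1.9405  0.5534  1.0536  1.7489]
-1 [ 0.8367  0.4814 -1.1675  1.9768  0.5208  1.0275  2.3442]
-1 [ 0.8835  0.7548 -1.1797  1.8154  0.7775  1.1265  2.3456]
-1 [-0.4951  0.6399  1.1123  2.1554 -0.797   0.8459 -2.2449]
[0.43   0.2724 0.17  ] 0.06010666171031414 3.6083
```

View pics/c2.png

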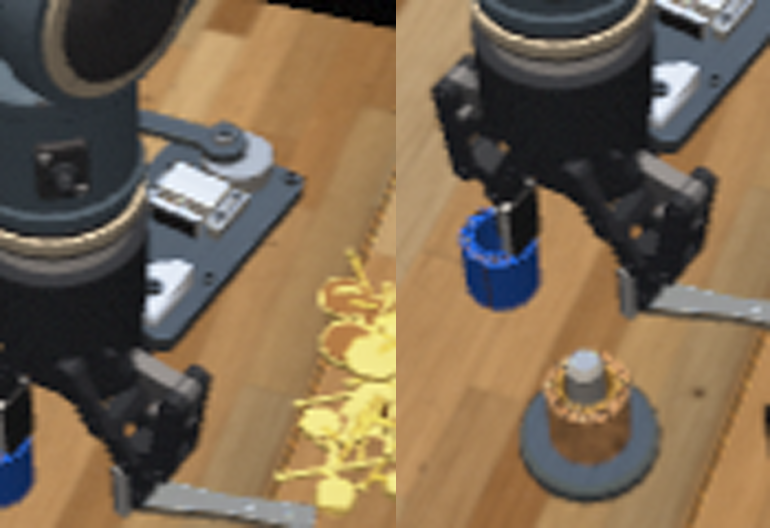

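```bash
python3 - <<'E'
from geo import *
np.set_printoptions(precision=4,suppress=True)
for z in(.14,.145,.15,.155,.16): print(z,pix("side",[.43,.2724,z]), pix("side",np.array([.43,.2724,z])-.032*CX),pix("side",np.array([.43,.2724,z])+.032*CX))
n=np.array([.4857,-.032,0])+.0315*CY; print("nest",n)
print("pivot top", n-.091*CY, "side", at_z("side",(341.6,190),.046),at_z("side",(341.6,190),.052))
s=lambda u,v:(290+u/4.4-.4,160+v/4.4-.4)
print("corner -x-y",at_z("side",s(302,180),.012), "exp top .4186 -.1056")
E
```

```text
0.14 [[306.196  269.2593]] [[318.843  275.9544]] [[293.9375 262.7574]]
0.145 [[306.0987 267.817 ]] [[318.7989 274.519 ]] [[293.7907 261.3096]]
0.15 [[306.0006 266.3623]] [[318.7544 273.071 ]] [[293.6426 259.8495]]
0.155 [[305.9018 264.895 ]] [[318.7094 271.6102]] [[293.4934 258.377 ]]
0.16 [[305.802  263.4149]] [[318.6641 270.1365]] [[293.3429 256.8919]]
nest [ 0.4927 -0.0013  0.    ]
pivot top [ 0.4725 -0.09    0.    ] side [ 0.4693 -0.093   0.046 ] [ 0.4673 -0.0865  0.052 ]
corner -x-y [ 0.4194 -0.1014  0.012 ] exp top .4186 -.1056
```

The fingertips sit about 25–30 mm ahead of the TCP, so I'll grasp with the TCP 51 mm above the ring's underside.

```bash
python3 - <<'E'
from rig import *; from geo import *
np.set_printoptions(precision=4,suppress=True)
move_l([.430,.2725,.065],feed=.08); print(sense()["wrist_force"])
command_gripper(.03,30); s=sense(); print(s["finger_gap"],s["wrist_force"],s["position"])
move_l([.430,.2725,.075],feed=.03); s=sense(); print(s["finger_gap"],s["wrist_force"])
move_l([.430,.2725,.155],feed=.08)
s=sense(); print(s["finger_gap"],s["wrist_force"])
n=np.array([.4922,-.001,0]); P=n-.0035*CY
move_l([*P[:2],.155],feed=.2)
move_l([*P[:2],.085],feed=.1)
s=sense(); print(s["finger_gap"],s["position"],s["time_s"])
p,d=camera("side"); p=p[:,:,::-1]; t,_=camera("top"); t=t[:,:,::-1]
cv2.imwrite("pics/side2.png",p);cv2.imwrite("pics/top2.png",t)
z=lambda i,x0,y0,w,h,k: cv2.resize(i[y0:y0+h,x0:x0+w],None,fx=k,fy=k,interpolation=cv2.INTER_CUBIC)
cv2.imwrite("pics/c3.png",np.hstack([z(p,290,160,80,100,5),z(t,300,165,80,100,5)]))
E
```

```text
[ 0.7219 -0.0046  0.7576]
0.04274677702261068 [ 0.1112 -0.3238  4.1564] [0.4302 0.2728 0.0655]
0.042542874758663765 [-0.558  -0.533  -1.0121]
0.04275951232765699 [-0.1009 -0.233  -1.6512]
0.0430554775945526 [ 0.4918 -0.0041  0.0854] 9.5167
```

View pics/c3.png

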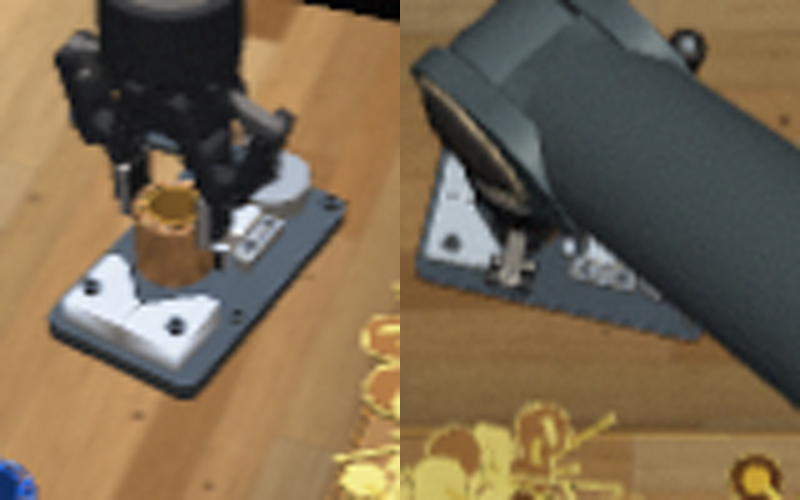

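The ring is held upright above the clamp, its top centre at side pixel about (323,200). I'll compare it with the clamp's features in the same side view.

```bash
python3 - <<'E'
from geo import *
np.set_printoptions(precision=4,suppress=True)
s=lambda u,v:(290+u/5-.4,160+v/5-.4)
n=np.array([.4922,-.001,0])
def r(m,P): q=P-n; print(m,P,"clamp xy mm",1000*q@CX,1000*q@CY)
r("ring side",at_z("side",s(168,203),.0765))
for m,p,z in[("plate +x+y",(52,322),.012),("plate -x+y",(183,396),.012),("plate -x-y",(346,200),.012),("Vtip -x",(219,300),.03),("Vtip +x",(121,253),.03)]: r(m,at_z("side",s(*p),z))
T=lambda p:(300+p[0]/5-.4,165+p[1]/5-.4)
for m,p,z in[("t+x+y",(52,122),.012),("t-x+y",(17,278),.012),("t-x-y",(300,342),.012),("t+x-y",(332,183),.012),("tip+",(127,158),.03),("tip-",(103,268),.03)]: r(m,at_z("top",T(p),z))
E
```

```text
ring side [ 0.4935 -0.0035  0.0765] clamp xy mm 1.8563071107271871 -2.1908538815439966
plate +x+y [0.5456 0.0452 0.012 ] clamp xy mm 41.82422975038012 56.882353475044326
plate -x+y [0.4579 0.0723 0.012 ] clamp xy mm -49.710191524457095 63.81701631374408
plate -x-y [ 0.4189 -0.1058  0.012 ] clamp xy mm -48.230064780567446 -118.43546278745595
Vtip -x [0.4575 0.0142 0.03  ] clamp xy mm -37.1706102764638 7.148072606061078
Vtip +x [ 0.5219 -0.0022  0.03  ] clamp xy mm 29.270035668712246 5.386826204539885
t+x+y [0.5524 0.0416 0.012 ] clamp xy mm 49.26463880959398 54.92769739813056
t-x+y [0.4572 0.0623 0.012 ] clamp xy mm -48.14108645998966 53.998455708697286
t-x-y [ 0.4186 -0.1056  0.012 ] clamp xy mm -48.5468274260163 -118.27051576872728
t+x-y [ 0.5146 -0.1266  0.012 ] clamp xy mm 49.65496855854503 -117.48704225540084
tip+ [ 0.5264 -0.0033  0.03  ] clamp xy mm 33.89371470104357 5.332980740285906
tip- [0.4604 0.0111 0.03  ] clamp xy mm -33.738823156990826 4.740910635772805
```

```bash
python3 - <<'E'
from geo import *
p=cv2.imread("pics/side2.png"); k=9; x0,y0=297,185
i=cv2.resize(p[y0:y0+60,x0:x0+70],None,fx=k,fy=k,interpolation=cv2.INTER_CUBIC)
n=np.array([.4922,-.001,0])
def dr(xyz,c,cl=True):
    P=np.array([n+x/1000*CX+y/1000*CY+[0,0,z] for x,y,z in xyz]); q=((pix("side",P)-[x0,y0]+.5)*k).astype(int)
    cv2.polylines(i,[q.reshape(-1,1,2)],cl,c,1)
dr([(49,54.5,.012),(-49,54.5,.012),(-49,-118,.012),(49,-118,.012)],(0,255,0))
dr([(34,5,.03),(0,29,.03),(-34,5,.03)],(0,0,255),False)
a=np.linspace(0,2*np.pi,40)
for z in(.0345,.0765): dr([(.3+22*np.cos(t),-3.1+22*np.sin(t),z) for t in a],(255,0,255))
dr([(18,-29,.03),(-18,-29,.03)],(255,255,0),False)
cv2.imwrite("pics/c4.png",i)
E
```

```text
(no output)
```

View pics/c4.png

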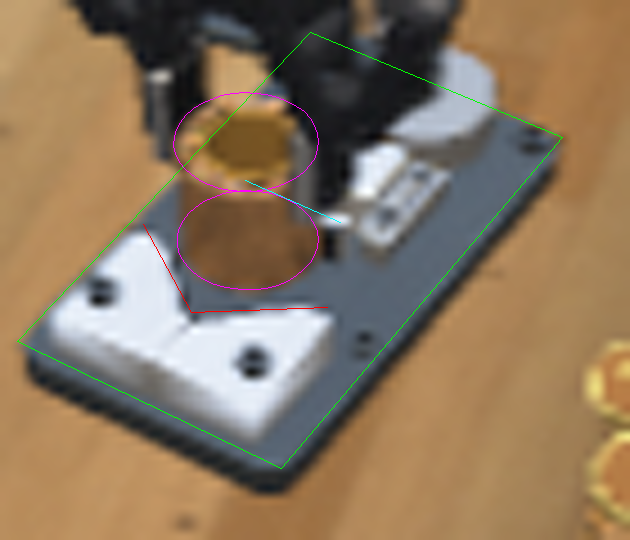

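The projected model matches the image to about 1 px, and ring and clamp share the same small bias, so the ring is aligned. Next I'll lower it gently, release, and look.

```bash
python3 - <<'E'
from rig import *; from geo import *
np.set_printoptions(precision=4,suppress=True)
P=sense()["position"]; n=np.array([.4922,-.001,0])-.0035*CY
move_l([*n[:2],.067],feed=.04); 
print(sense()["wrist_force"])
print(move_l([*n[:2],.060],feed=.008,until_force=3)); s=sense(); print(s["position"],s["wrist_force"],s["finger_gap"])
command_gripper(.058,25); s=sense(); print(s["position"],s["wrist_force"],s["finger_gap"])
move_l([*n[:2],.12],feed=.08)
# on to above the handle
h=np.array([.5775,-.0935]); movep([*h,.165],R(CX)); command_gripper(.05)
print(sense()["position"],sense()["finger_gap"],sense()["time_s"])
p=camera("side")[0][:,:,::-1]; t=camera("top")[0][:,:,::-1]
cv2.imwrite("pics/side3.png",p);cv2.imwrite("pics/top3.png",t)
z=lambda i,x0,y0,w,h,k: cv2.resize(i[y0:y0+h,x0:x0+w],None,fx=k,fy=k,interpolation=cv2.INTER_CUBIC)
cv2.imwrite("pics/c5.png",np.hstack([z(p,290,140,80,100,5),z(t,300,150,80,100,5)]))
E
```

```text
[-0.3545  0.1132 -0.2199]
True
[ 0.4915 -0.0044  0.0635] [-0.1367 -0.3739  3.8238] 0.04254943680192503
[ 0.4906 -0.0048  0.0627] [ 0.3335 -0.6923 -0.3005] 0.05806494224050795
[ 0.5767 -0.0924  0.1647] 0.05018259749109504 12.7667
```

View pics/c5.png

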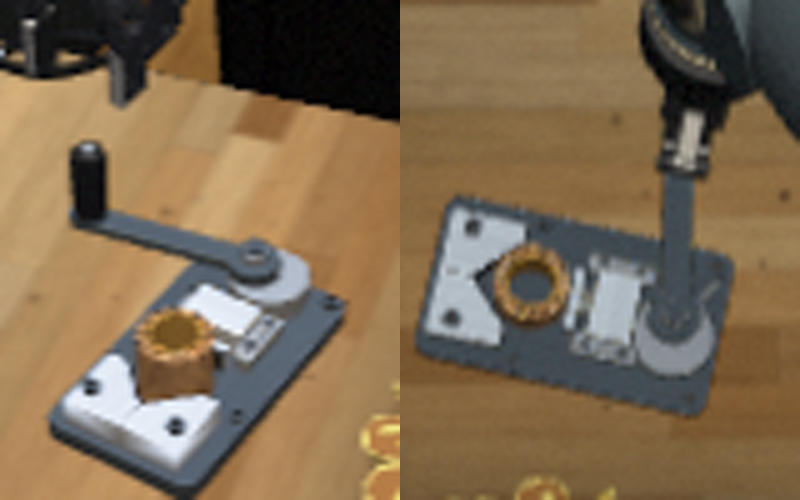

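The ring stands upright in the V gap and the handle is clear. I'll refine the handle position and grip it.

```bash
python3 - <<'E'
from rig import *; from geo import *
np.set_printoptions(precision=4,suppress=True)
n=np.array([.4922,-.001,0]); piv=n-.091*CY
print("model",piv,piv+.1034*CX+.0182*CY,"side",at_z("side",(307.6,169),.096), "side pivot",at_z("side",(340.6,189),.05))
h=np.array([.5765,-.0945])
print(move_l([*h,.088],feed=.08,until_force=12),sense()["wrist_force"])
command_gripper(.01,60); s=sense(); print(s["finger_gap"],s["wrist_force"],s["position"],s["time_s"])
E
```

```text
model [ 0.472  -0.0897  0.    ] [ 0.5769 -0.0949  0.    ] side [ 0.5747 -0.0938  0.096 ] side pivot [ 0.4721 -0.0919  0.05  ]
False [ 0.4183  1.1171 -0.6173]
0.020494715837027118 [ 0.9992 -0.3005  3.9651] [ 0.577  -0.0946  0.0886] 14.35
```

```bash
python3 - <<'E'
from rig import *; from geo import *
np.set_printoptions(precision=4,suppress=True)
piv=np.array([.4722,-.0900,0])
for d in range(10,101,10):
    a=np.radians(10-d); u=np.cos(a)*CX+np.sin(a)*CY; P=piv+.105*u
    move_l([P[0],P[1],.088],feed=.06)
    s=sense(); q=s["position"]-piv; q[2]=0
    print(d,"ang",10-np.degrees(np.arctan2(q@CY,q@CX)),"r",np.linalg.norm(q),"Frad",s["wrist_force"]@u,"F",s["wrist_force"],"gap",s["finger_gap"])
    if np.linalg.norm(s["wrist_force"])>40: break
print(s["time_s"])
p=camera("side")[0][:,:,::-1]; t=camera("top")[0][:,:,::-1]
cv2.imwrite("pics/side4.png",p);cv2.imwrite("pics/top4.png",t)
z=lambda i,x0,y0,w,h,k: cv2.resize(i[y0:y0+h,x0:x0+w],None,fx=k,fy=k,interpolation=cv2.INTER_CUBIC)
cv2.imwrite("pics/c6.png",np.hstack([z(p,290,140,80,100,5),z(t,300,150,80,100,5)]))
E
```

```text
10 ang 10.296792123449478 r 0.10491999738704312 Frad -1.427583025819 F [-1.044   1.8464  6.5574] gap 0.020092687134130576
20 ang 20.61043287759302 r 0.10484082130910247 Frad -2.9298299818325426 F [-1.8538  3.149   7.5949] gap 0.020578668714770938
30 ang 30.641320606493416 r 0.10475570784884078 Frad -4.457006745369887 F [-2.401   4.5008  8.2561] gap 0.020684312840827158
40 ang 40.463335006385606 r 0.10469829998183033 Frad -3.79426091805218 F [-1.3132  4.1654  7.5259] gap 0.020650659128496646
50 ang 50.25386384331842 r 0.10461295536283732 Frad -5.020850944294569 F [-0.7021  5.7695  7.6294] gap 0.020438465575329846
60 ang 60.058393981942736 r 0.10460032766757928 Frad -5.303957338301208 F [0.3961 6.166  6.5702] gap 0.020443892002883178
70 ang 69.91863387509224 r 0.10458077868547566 Frad -5.579966963736033 F [1.5542 6.3213 6.8769] gap 0.0206353108129601
80 ang 79.74988307815372 r 0.10460375685426831 Frad -5.946885930064357 F [3.0241 6.3752 5.3796] gap 0.020727856301687365
90 ang 89.58253867462966 r 0.10461465241679568 Frad -7.412438573813252 F [2.8573 7.2809 5.0467] gap 0.020234207176419633
100 ang 99.421277200306 r 0.10464161828991565 Frad -5.906103261260048 F [4.5364 5.0251 2.7488] gap 0.020442747770911127
18.9417
```

View pics/c6.png

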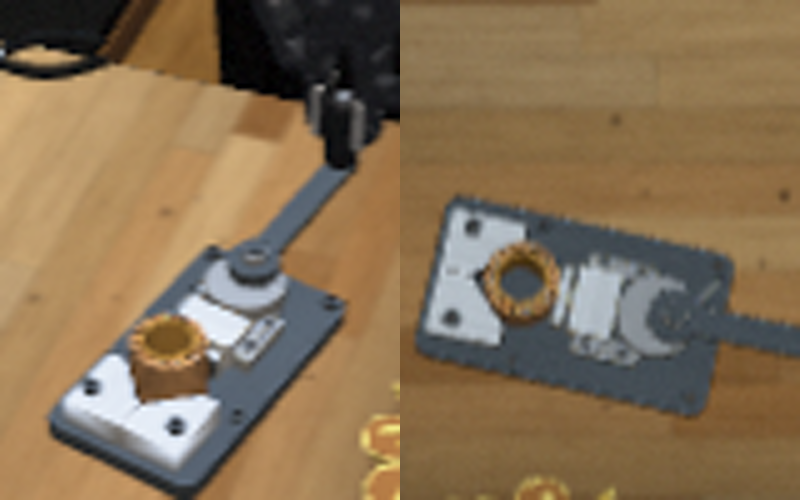

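The jaw has pushed the ring into the V. The bar looks slightly short of the clamp's line, so I'll check the angle with an enlarged overlay.

```bash
python3 - <<'E'
from geo import *
p=cv2.imread("pics/top4.png"); k=7; x0,y0=330,185
i=cv2.resize(p[y0:y0+60,x0:x0+100],None,fx=k,fy=k,interpolation=cv2.INTER_CUBIC)
n=np.array([.4922,-.001,0])
for w in(-9,9):
  P=np.array([n+w/1000*CX+y*CY+[0,0,.046] for y in(-.091,-.22)]); q=((pix("top",P)-[x0,y0]+.5)*k).astype(int)
  cv2.line(i,tuple(map(int,q[0])),tuple(map(int,q[1])),(0,0,255),1)
P=np.array([n+x*CX+y*CY+[0,0,.012] for x,y in((-.049,.0545),(-.049,-.118),(.049,-.118),(.049,.0545))]); q=((pix("top",P)-[x0,y0]+.5)*k).astype(int)
cv2.polylines(i,[q.reshape(-1,1,2)],True,(0,255,0),1)
cv2.imwrite("pics/c7.png",i)
E
```

```text
(no output)
```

View pics/c7.png

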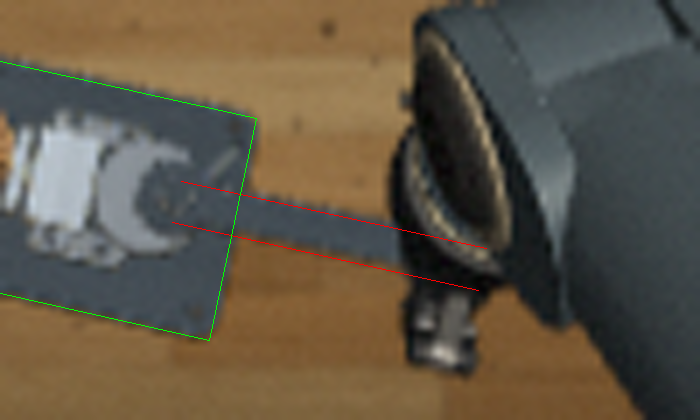

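By the image the lever is about 1.5–2° short; by the TCP it is 0.6° short. I'll advance it 1.5° and re-check.

```bash
python3 - <<'E'
from rig import *; from geo import *
np.set_printoptions(precision=4,suppress=True)
piv=np.array([.4722,-.0900,0]); a=np.radians(10-101.5); P=piv+.105*(np.cos(a)*CX+np.sin(a)*CY)
move_l([P[0],P[1],.088],feed=.02); sleep(.5)
s=sense(); q=s["position"]-piv
print("ang",10-np.degrees(np.arctan2(q@CY,q@CX)),s["wrist_force"],s["finger_gap"],s["time_s"])
p=camera("top")[0][:,:,::-1]; cv2.imwrite("pics/top5.png",p); k=7; x0,y0=300,170
i=cv2.resize(p[y0:y0+75,x0:x0+110],None,fx=k,fy=k,interpolation=cv2.INTER_CUBIC)
n=np.array([.4922,-.001,0])
P=np.array([n+y*CY+[0,0,.046] for y in(-.0,-.22)]); q=((pix("top",P)-[x0,y0]+.5)*k).astype(int)
cv2.line(i,tuple(map(int,q[0])),tuple(map(int,q[1])),(0,0,255),1)
cv2.imwrite("pics/c8.png",i)
E
```

```text
ang 100.73919042805258 [4.4664 5.2244 3.8722] 0.020656763539835556 19.825
```

View pics/c8.png

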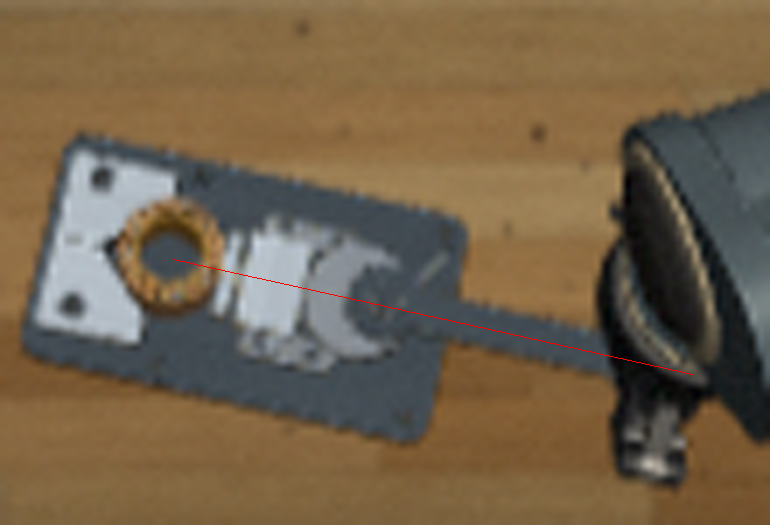

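The bar now lies on the clamp's axis to within half a pixel, and the ring is squeezed home between V and pad. I'm handing in while holding.

```bash
python3 -c "
from rig import *
finish_job()"
```

```text
the job is handed in; nothing more can be done
```

I handed the job in after about 20 s of the 51 s allowed, with the gripper still holding the lever at the cam's highest lift. The larger ring came straight up off its spindle and was set down gently, stopping on about 4 N of contact. It stands on the clamp base between V block and pad. I then swung the lever round by its handle, and the jaw pushed the ring into the V.

**Last checks**
- **Ring:** the last top view shows it upright and squeezed between the V and the pad.
- **Lever angle:** the arm's own position gave 99.4° at first, while the image suggested 1.5–2° short of the full 100°. I moved it on about 1.5°. The arm then read 100.7°, and the bar lay along the clamp's axis to about half a pixel, so the two still differ by up to about 1°.
- **Forces:** the wrist force readings during the swing and hold stayed under 11 N.
- **Not checked:** I could not measure the jaw's squeezing force. I also took no last close look at the smaller ring or the other items, though I made no contact with them that I know of.

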